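Transfer a lens carrier over the rail stops and seat it in the next rail's notch

ROBOT

A 6-joint arm with a two-finger parallel gripper is mounted at the origin on the work surface. World frame = base frame: x ahead of the robot, y to its left, z up, the work surface at z = 0. Lengths are in m, angles in rad, forces in N, time in s.
With the tool pointing down it reaches from about 0.4 to 0.825 m from the base axis. Payload 7 kg.
Tool frame: the origin (TCP) lies on the centre line of the jaws, within the pads' length; the fingertips stand 25 mm ahead of it and the grasp point (between the pads) lies 6 mm ahead of it; z points along the fingers, y is the line along which they close (so a half turn about z gives the same grasp; the last joint's range is limited). The gripper opens to 88 mm and grips with 3 to 60 N. Pads are 19 mm wide; open, the fingers measure 130 mm over their backs; the gripper's body (78 mm by 193 mm) begins 47 mm behind the grasp point.
Start: joints at [-0.817, 0.359, 0.012, 0, -1.224, -0.288], TCP at [0.303, -0.603, 0.252] pointing down, gripper open.
Joint ranges: [-3.07, 3.07], [-1.43, 2.12], [-1.02, 1.25], [-3.03, 1.67], [-3.05, -0], [-3.03, 3.03]. Speed limits (rad/s): [2.39, 2.39, 3.01, 3.14, 3.14, 3.14].

INTERFACE

Orientations are given as a 3x3 rotation matrix whose columns are the frame's x, y, z axes.
In Python, from workcell import bot gives the robot as it stands. Calls block until the motion is done:
- bot.movep(position, orientation): joint-space move of the TCP to a pose.
- bot.line_to(position, feed=0.15, rot=None, guard=None): straight line of the TCP; rot=None keeps the orientation; feed is the mean speed in m/s. With guard (N) it stops when the force on the tool has changed by that much, and returns True; else False.
- bot.move_j(angles): joint-space move.
- bot.command_gripper(opening, force=None): opening from 0.0 (shut) to 1.0 (fully open); force is the grip in N (None keeps the last); returns when the fingers have stopped.
- bot.dwell(seconds).
- bot.ik(position, orientation): joint angles nearest the present ones, or None.
- bot.get_obs(): the state.
- bot.snapshot(name): name is "side" or "top"; returns a dict with "image" (480x640x3 uint8, red, green, blue), "K" (3x3 intrinsics, pixels), "position" and "orientation" of the camera in the world. Camera axes: x right, y down, z forward; pixel columns grow to the right and rows downward; lengths in m; the calibration is good to about 2 mm. A picture is of the moment at which its call begins. There is no depth.
A pose or a line that the arm cannot do raises bot.PlanningError and nothing moves.
- bot.close_job(): hands the job in; it is judged then, once.
The state is a dict: "time_s": time; "joint_pos": joint angles; "joint_vel": joint speeds; "effort": joint torques, N m; "tool_pos": TCP position; "tool_rot": TCP orientation; "wrist_force": force on the tool from outside, world axes, zero at the start; "wrist_torque": the same for the moment, N m; "opening": opening from 0.0 (shut) to 1.0 (fully open); "finger_force": force on a finger pad.
Only numpy, scipy, OpenCV 4.12 (cv2) and the standard library are available. Lean on these libraries where they do the work, as an engineer would, in place of code of your own. Each camera call takes 0.05 s, during which the arm holds its last target. There are 200 camera calls.

TASK

On the bench two short hanger rails stand end to end. Take the lens carrier that hangs nearest the gap on the rail at the robot's right hand, slide it up to that rail's end stop and lift it over; set it down gently on the next rail just beyond that rail's own stop, then slide it along until it drops fully into the notch, wherever that has been clamped, and let go of it there. Handle it gently: never load either rail with more than 25 N through the carrier, and leave the other carriers and everything else on the bench where they are.

Things in the scene. Friction and masses are not known exactly. Their poses are not given: they have to be found in the camera images.
- carrier: The lens carrier to transfer, 220 g (+-40 percent): a saddle hanging astride a rail, a round lens on each side. Origin: middle of the underside of its bridge, the face that rides on the rail; x across the rail, y along it, z up. Bridge 36 (x) x 24 (y) x 6 (z) mm. Two side plates 5 (x) x 36 (y) mm hang from z = 0 to -70 mm, 26 mm apart inside.
- tab (a point): Grip point of the carrier, 30 mm above its origin: a steel tab 10 (x) x 20 (y) mm, from 5 to 47 mm above the origin. Grip from above across its 10 mm (fingers on its +x and -x faces), fingertips staying more than 6 mm above the carrier's origin so as not to strike the bridge.
- toes (a point): Between the carrier's two toes, 12.5 mm below its origin: inward ledges on the side plates, 24 mm long (y), 5 mm thick (z -15 to -10 mm), 14 mm opening between them. They catch under a rail's 20 mm wide, 6 mm thick head, so there the carrier only slides (4 mm of play up, 3 mm to each side); they pass the 8 mm narrow part of a rail.
- rail1: Rail at the robot's right (smaller y), where the carrier starts. Fixed. Origin: centre line of its riding surface (top, 150 to 165 mm above the bench), at the inner face of the end stop facing rail2. It runs along its -y, z up, to a second stop at y = -190 mm. Stop: 20 mm wide (x), y = 0 to +8 mm, 14 mm above the riding surface. Posts 8 mm thick; side plates pass them.
- rail1_lift (a point): On rail1's riding surface 20 mm from the stop, in its lift-off part (rail1 y = -40 to 0), a bar only 8 mm wide and 18 mm deep. Only here can a carrier be lifted off: carrier origin from y = -12 mm (bridge touching the stop) to -28 mm.
- rail1_head (a point): On rail1's riding surface 50 mm from the stop, where its 20 mm wide, 6 mm thick head begins (on an 8 mm web, same top level); between y = -40 and -50 mm the bar widens in a taper.
- rail2: Rail at the robot's left, where the carrier goes. Fixed. Section and stop as rail1, but it runs along its +y: origin on the centre line of its riding surface at the inner face of the stop facing rail1; stop y = -8 to 0 mm, 14 mm high. Against rail1 it is up to 10 mm higher or lower, 20 mm to either side, turned 0.1 rad; 50 to 85 mm between the two inner stop faces.
- rail2_load (a point): On rail2's riding surface 20 mm from the stop, in its 8 mm wide loading part (rail2 y = 0 to 40 mm). Set the carrier on with its origin at rail2 y = 14 to 26 mm, bridge just touching the riding surface; the toes then lie below the level of the head.
- rail2_head (a point): On rail2's riding surface 50 mm from the stop, where the 20 mm head begins after a 10 mm taper. In the head is one square notch 29 mm long (y), 5 mm deep, where the carrier's bridge drops 5 mm. It is in a saddle clamped so that the notch's middle is anywhere from rail2 y = 98 to 130 mm; this is not measured: slide with a light downward load until the carrier drops.
- rail2_far (a point): The far end of rail2's riding surface, 222 mm from the facing stop; another 14 mm stop stands there. But for the notch the head is unbroken and level.
- queued: A second carrier of the same shape, with a square window instead of a round lens, waiting behind the first, farther along rail1 from the stop. Loose; leave it alone. Same origin.
- finished: A third such carrier with a square window, already on rail2 beyond the notch, origin at rail2 y = 190 to 200 mm. Loose; leave it alone.
- objective: Bystander: small steel microscope objective 32 mm in diameter and 45 mm high, upright, origin under its centre.
- driver: Bystander: screwdriver lying on the bench beyond the rails, handle and blade along its x.
- hexkey: Bystander: hex key, 80 mm long, lying on the bench beyond the rails.
- meter: Bystander: red multimeter 150 x 75 x 35 mm lying at the left.
- dustcap: Bystander: black lens dust ring 48 mm in diameter and 14 mm high on the bench in front of the rails.
- jar: Bystander: amber jar 52 mm in diameter and 62 mm high, beyond the rails at the left.
Mind the look-alikes: they are no part of the job. Leave any purple look-alike of the carrier alone.

How it is judged:
By the outcome, as a careful person would: the job done as asked, in the order asked, and still so for the second after the job is handed in, with the robot touching nothing.
It also fails if it takes over 67 s, if anything falls off the work surface, if the arm or the gripper's body presses on something with over 40 N, if the wrist force passes 120 N, or if a joint passes its speed limit or range.

## Working session

There is one attempt and no reset: what is moved stays moved. The work goes in short steps, each a Python script; the robot and the scene stay as the last script left them, time stands still between calls to the robot, and variables do not carry over. Pictures are saved under pics/ and viewed, at most 10 in all, crops included, and the job is handed in when it is done.

```bash
mkdir -p pics
python3 - <<'E'
from workcell import bot
import cv2,numpy as np,pickle
for n in("side","top"):
    s=bot.snapshot(n); cv2.imwrite(f"pics/{n}0.png",s["image"][:,:,::-1]); pickle.dump(s,open(f"{n}0.pkl","wb"))
    print(n,s["K"].tolist(),np.round(s["position"],4),np.round(s["orientation"],4).tolist())
o=bot.get_obs();print(o["time_s"],np.round(o["tool_rot"],3).tolist(),o["wrist_force"])
E
```

```text
side [[451.8183528910336, 0.0, 320.03219808216073], [0.0, 451.8183528910336, 236.7167720701628], [0.0, 0.0, 1.0]] [ 0.5078 -0.5348  0.5728] [[0.991, -0.0921, 0.0967], [-0.1313, -0.5424, 0.8298], [-0.024, -0.835, -0.5497]]
top [[498.4266378181377, 0.0, 307.8016444725064], [0.0, 498.4266378181377, 242.47782348432222], [0.0, 0.0, 1.0]] [0.4634 0.1034 0.9689] [[0.0002, -0.9895, 0.1448], [-0.9999, -0.0024, -0.0156], [0.0158, -0.1448, -0.9893]]
0.1 [[-0.893, -0.449, -0.001], [-0.449, 0.893, 0.001], [0.0, 0.001, -1.0]] [ 0.04167868  0.16877812 -0.22739775]
```

View pics/side0.png

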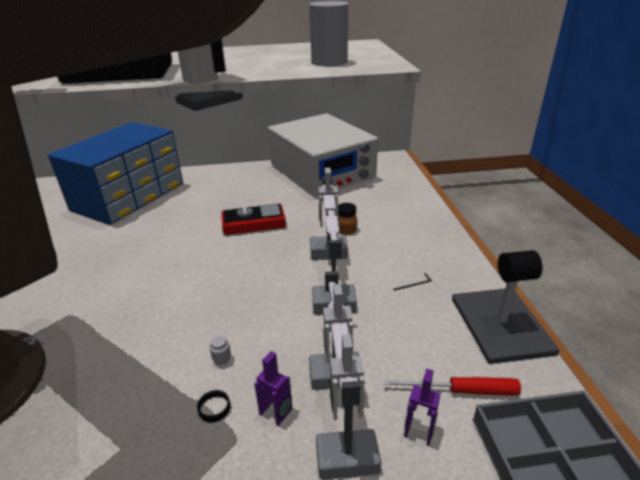

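View pics/top0.png

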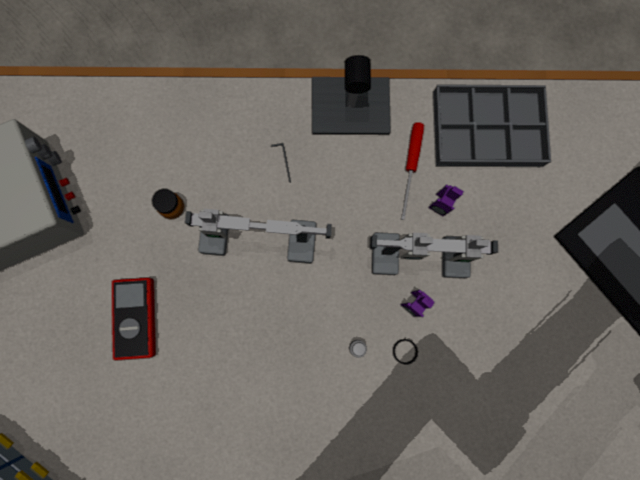

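The side view shows rail1 in front and rail2 behind it, with purple decoys at (272,390) and (424,400). In the top view rail1 runs from (375,240) to (495,247) and rail2 from (330,231) to (190,218). Next I'll enlarge both.

Run:
```python
import cv2
t=cv2.imread("pics/top0.png"); s=cv2.imread("pics/side0.png")
a=cv2.resize(t[205:285,350:510],(800,400),interpolation=cv2.INTER_CUBIC)
b=cv2.resize(t[195:275,180:340],(800,400),interpolation=cv2.INTER_CUBIC)
cv2.imwrite("pics/c1.png",a[75:375]) ; import numpy as np
cv2.imwrite("pics/c1.png",np.vstack([a[80:380],b[50:350]]))  # rows: A row=205+(r+80)/5 ; B row=195+(r-300+50)/5
cv2.imwrite("pics/c2.png",cv2.resize(s[160:460,280:400],(240*1,600),interpolation=cv2.INTER_CUBIC) if 0 else np.hstack([cv2.resize(s[160:310,290:390],(400,600),interpolation=cv2.INTER_CUBIC),cv2.resize(s[280:430,290:390],(400,600),interpolation=cv2.INTER_CUBIC)]))
```

```text
(no output)
```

View pics/c1.png

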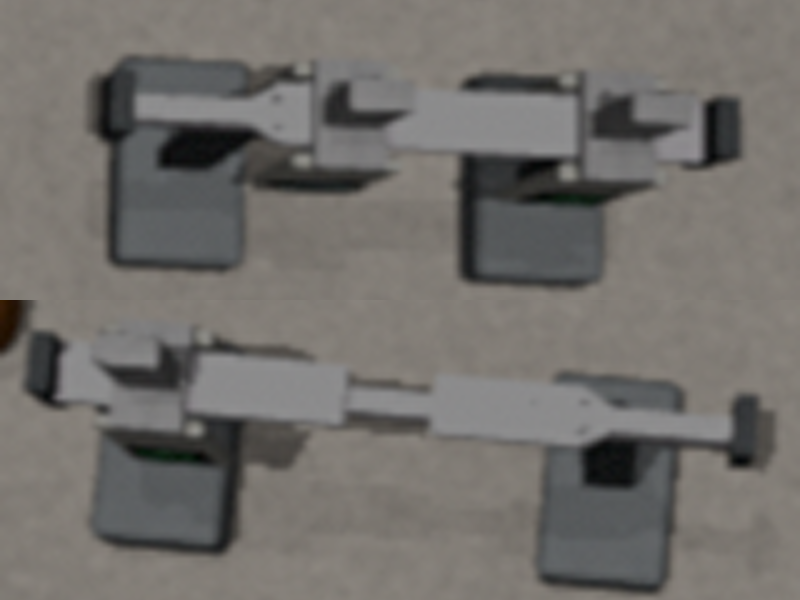

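View pics/c2.png

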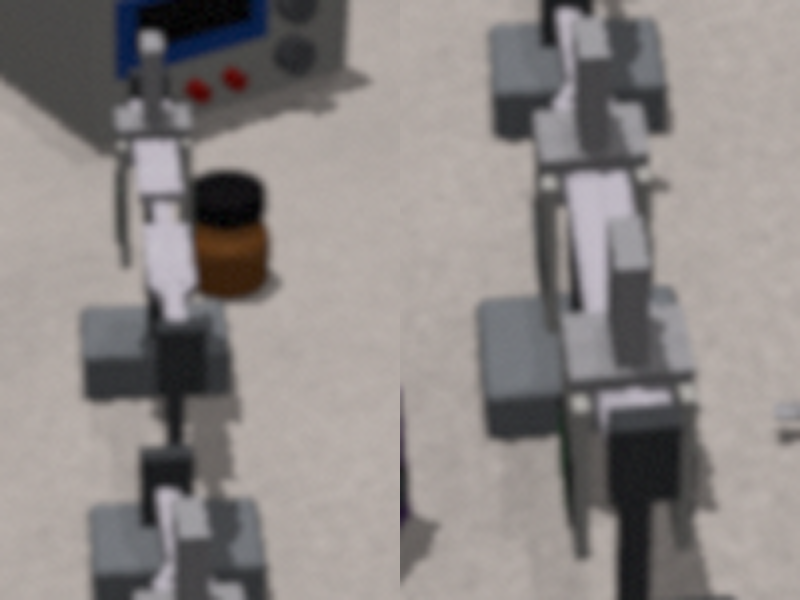

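The carrier nearest the gap is at top pixel (426,240); its tab is at about (426,240) and no green window shows. The look-alikes are the queued carrier (green window) at (482,243), the finished carrier (green) at (207,218), and the purple ones at (446,199) and (418,302). I can also see the notch, between top columns 249 and 266. Next I'll fit the rail poses.

```bash
cat > fit.py <<'E'
import numpy as np,pickle,cv2
from scipy.optimize import least_squares
S={n:pickle.load(open(n+"0.pkl","rb")) for n in("top","side")}
def proj(n,P):
    s=S[n];q=(np.atleast_2d(P)-s["position"])@np.array(s["orientation"]);q=q@np.array(s["K"]).T
    return q[:,:2]/q[:,2:]
M={"A":("top",350,221,5),"B":("top",180,145,5),"L":("side",290,160,4),"R":("side",290,280,4)}
# rail, crop, (u,v), local mm point ; 'c' / 'n' offset
F=[(1,"A",(134,72),(10,0,14),0),(1,"A",(134,134),(-10,0,14),0),(1,"A",(705,128),(0,-190,0),0),(1,"A",(742,97),(10,-198,14),0),(1,"A",(738,160),(-10,-198,14),0),
(1,"A",(381,96),(0,0,47),"c"),(1,"A",(315,65),(18,12,6),"c"),(1,"A",(313,167),(-18,12,6),"c"),
(1,"R",(611,430),(-10,-198,14),0),(1,"R",(682,425),(10,-198,14),0),(1,"R",(595,54),(0,-10,47),"c"),
(2,"B",(733,397),(10,0,14),0),(2,"B",(733,466),(-10,0,14),0),(2,"B",(35,332),(10,230,14),0),(2,"B",(27,396),(-10,230,14),0),
(2,"B",(347,395),(0,14.5,0),"n"),(2,"B",(432,405),(0,-14.5,0),"n"),(2,"L",(158,335),(-10,-8,14),0),(2,"L",(208,333),(10,-8,14),0)]
def world(p,r,l,off=0):
    o=p[:4] if r==1 else p[4:8]; c,s=np.cos(o[3]),np.sin(o[3]); l=np.array(l)/1e3
    y=l[1]+(p[8] if off=="c" else p[9] if off=="n" else 0)
    return np.array([o[0]+c*l[0]-s*y,o[1]+s*l[0]+c*y,o[2]+l[2]])
def pix(f): n,u0,v0,k=M[f[1]]; return n,np.array([u0+(f[2][0]+.5)/k-.5,v0+(f[2][1]+.5)/k-.5])
def res(p):
    e=[]
    for f in F: n,uv=pix(f); e+=list(proj(n,world(p,f[0],f[3],f[4]))[0]-uv)
    return np.array(e)
def fit(): return least_squares(res,[.49,0,.155,0,.5,.06,.155,0,-.08,.115],loss="soft_l1",x_scale=.01)
if __name__=="__main__":
    r=fit(); print(np.round(r.x,4)); e=res(r.x).reshape(-1,2)
    for f,d in zip(F,e): print(f[0],f[1],f[3],np.round(d,1))
    np.save("p.npy",r.x)
    ims=[]
    for k,(n,u0,v0,s,w,h) in {"a":("top",350,221,5,160,60),"b":("top",180,205,5,160,60)}.items():
        im=cv2.resize(S[n]["image"][v0:v0+h,u0:u0+w,::-1],None,fx=s,fy=s,interpolation=cv2.INTER_CUBIC); ims.append((im,n,u0,v0,s))
    for n,u0,v0,s,w,h in [("side",290,160,6,65,100),("side",310,255,6,65,100)]:
        ims.append((cv2.resize(S[n]["image"][v0:v0+h,u0:u0+w,::-1],None,fx=s,fy=s,interpolation=cv2.INTER_CUBIC),n,u0,v0,s))
    p=r.x
    def poly(L,rr,off=0):
        for im,n,u0,v0,s in ims:
            q=(proj(n,[world(p,rr,l,off) for l in L])+.5-[u0,v0])*s
            cv2.polylines(im,[np.int32(q)],True,(0,0,255),1)
    for rr,g,far in((1,-1,190),(2,1,222)):
        for y0,y1 in((0,-8*g),(far*g,(far+8)*g)): poly([(-10,y0,14),(10,y0,14),(10,y1,14),(-10,y1,14)],rr)
        poly([(-4,0,0),(4,0,0),(4,40*g,0),(10,50*g,0),(10,far*g,0),(-10,far*g,0),(-10,50*g,0),(-4,40*g,0)],rr)
    poly([(-10,-14.5,0),(10,-14.5,0),(10,14.5,0),(-10,14.5,0)],2,"n")
    poly([(-5,-10,47),(5,-10,47),(5,10,47),(-5,10,47)],1,"c"); poly([(-18,-12,6),(18,-12,6),(18,12,6),(-18,12,6)],1,"c")
    cv2.imwrite("pics/o1.png",np.vstack([ims[0][0],ims[1][0]])); cv2.imwrite("pics/o2.png",np.hstack([ims[2][0],ims[3][0]]))
E
python3 fit.py
```

```text
[ 0.583  -0.0225  0.1515 -0.0129  0.601   0.0606  0.1547 -0.0905 -0.0714
  0.1139]
1 A (10, 0, 14) [0.7 0.3]
1 A (-10, 0, 14) [0.8 0.1]
1 A (0, -190, 0) [-1.  -1.8]
1 A (10, -198, 14) [-0.5 -2.8]
1 A (-10, -198, 14) [ 0.8 -3.3]
1 A (0, 0, 47) [-0.1 -0.8]
1 A (18, 12, 6) [-0.5 -1.7]
1 A (-18, 12, 6) [ 0.3 -0.5]
1 R (-10, -198, 14) [-94.2   0.4]
1 R (10, -198, 14) [-93.8  -0.4]
1 R (0, -10, 47) [-97.8   0.6]
2 B (10, 0, 14) [0.7 0.1]
2 B (-10, 0, 14) [-0.4 -1.7]
2 B (10, 230, 14) [-0.1  0.1]
2 B (-10, 230, 14) [-0.  -0.7]
2 B (0, 14.5, 0) [-0.3  0.8]
2 B (0, -14.5, 0) [0.2 0.4]
2 L (-10, -8, 14) [-0.2  0.1]
2 L (10, -8, 14) [-0.1  0. ]
```

View pics/o1.png

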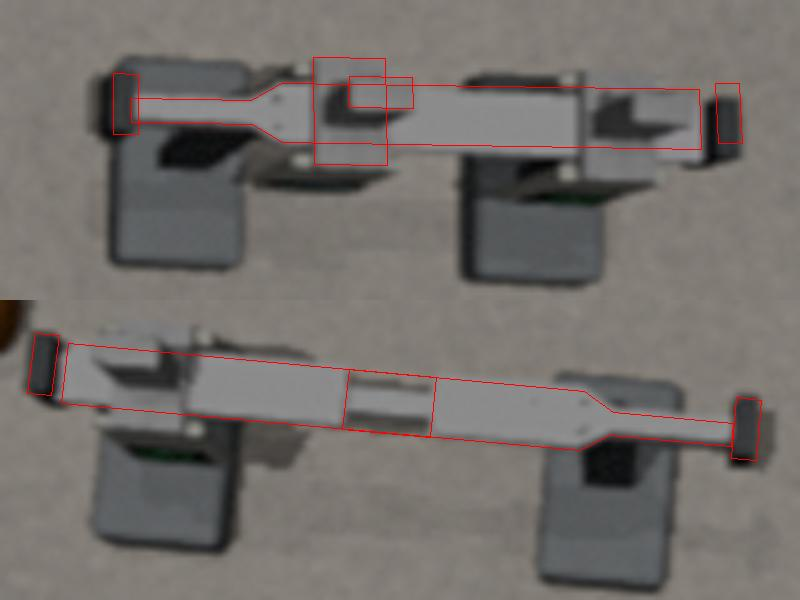

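View pics/o2.png

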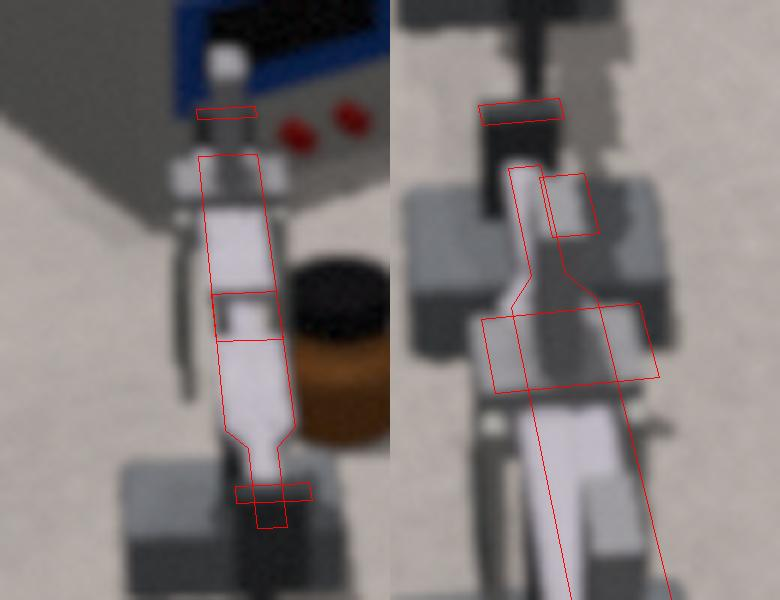

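The overlay shows rail2 fits well. The rail1 side points were misread because I left out the 400 px hstack offset, so I'll fix that.

```bash
sed -i 's/(611,430)/(211,430)/;s/(682,425)/(282,425)/;s/(595,54)/(195,54)/' fit.py; python3 fit.py
```

```text
[ 0.5832 -0.0221  0.1522 -0.0438  0.601   0.0606  0.1547 -0.0905 -0.0717
  0.1139]
1 A (10, 0, 14) [0.7 0.2]
1 A (-10, 0, 14) [ 0.4 -0.1]
1 A (0, -190, 0) [-1.   1.5]
1 A (10, -198, 14) [-0.4  0.7]
1 A (-10, -198, 14) [0.6 0.2]
1 A (0, 0, 47) [-0.   0.4]
1 A (18, 12, 6) [-0.2 -0.8]
1 A (-18, 12, 6) [-0.1  0.4]
1 R (-10, -198, 14) [ 0.3 -0.1]
1 R (10, -198, 14) [ 0.8 -0.5]
1 R (0, -10, 47) [0.3 0.2]
2 B (10, 0, 14) [0.7 0.1]
2 B (-10, 0, 14) [-0.4 -1.7]
2 B (10, 230, 14) [-0.1  0.1]
2 B (-10, 230, 14) [-0.  -0.7]
2 B (0, 14.5, 0) [-0.3  0.8]
2 B (0, -14.5, 0) [0.2 0.4]
2 L (-10, -8, 14) [-0.2  0.1]
2 L (10, -8, 14) [-0.1  0. ]
```

Run:
```python
import cv2,numpy as np
a=cv2.imread("pics/o1.png");b=cv2.imread("pics/o2.png")
cv2.imwrite("pics/o3.png",np.hstack([cv2.resize(a,(400,300)),cv2.resize(b,(390,300))]) if 0 else np.vstack([a[:300],cv2.copyMakeBorder(b[:, 390:][:300],0,0,0,410,0)]))
```

```text
(no output)
```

View pics/o3.png

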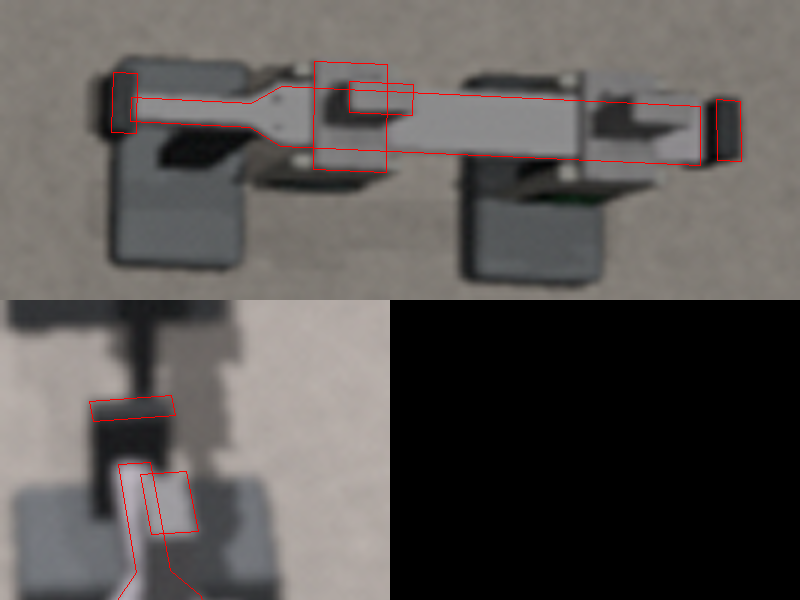

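Both rails now fit to about 1–2 mm. Next I'll approach and make a light grip.

```bash
cat > h.py <<'E'
import numpy as np
from workcell import bot
p=np.load("p.npy")
R1,R2=p[:4].copy(),p[4:8].copy()
def W(o,x,y,z):
    c,s=np.cos(o[3]),np.sin(o[3]); return np.array([o[0]+c*x-s*y,o[1]+s*x+c*y,o[2]+z])
def rot(yaw,sg=1):
    y=sg*np.array([np.cos(yaw),np.sin(yaw),0]);z=np.array([0,0,-1.]);return np.column_stack([np.cross(y,z),y,z])
def F(n=1): return np.array(bot.get_obs()["wrist_force"])
def rep(s,f0=0):
    o=bot.get_obs(); print(s,"t%.1f"%o["time_s"],np.round(o["tool_pos"],4),"f",np.round(np.array(o["wrist_force"])-f0,2),"tq",np.round(o["wrist_torque"],2),"op %.3f ff"%o["opening"],np.round(o["finger_force"],1),flush=True); return o
E
python3 - <<'E'
from h import *
c=p[8]
for sg in(1,-1):
    print(sg,[None if (q:=bot.ik(W(o,0,y,z),rot(o[3],sg))) is None else np.round(q,2).tolist() for o,y,z in((R1,c,.12),(R1,c,.039),(R2,.02,.1),(R2,.13,.03))])
sg=max((1,-1),key=lambda s:-abs(bot.ik(W(R1,0,c,.12),rot(R1[3],s))[5])); print("sg",sg); open("sg","w").write(str(sg))
bot.movep(W(R1,0,c,.12),rot(R1[3],sg)); bot.command_gripper(.4)
print(bot.line_to(W(R1,0,c,.039),feed=.08,guard=4)); bot.dwell(.2);o=rep("down"); f0=np.array(o["wrist_force"])
bot.command_gripper(0,force=4); bot.dwell(.2); rep("grip",f0)
E
```

```text
1 [[0.17, 0.2, -0.16, 0.0, -1.21, 2.93], [0.17, 0.26, -0.27, 0.0, -1.04, 2.93], [0.45, 0.25, -0.14, 0.0, -1.19, 2.6], [0.6, 0.35, -0.16, 0.0, -1.06, 2.45]]
-1 [[0.17, 0.2, -0.16, 0.0, -1.21, -0.22], [0.17, 0.26, -0.27, 0.0, -1.04, -0.22], [0.45, 0.25, -0.14, 0.0, -1.19, -0.54], [0.6, 0.35, -0.16, 0.0, -1.06, -0.69]]
sg -1
False
down t4.5 [ 0.5803 -0.0936  0.1918] f [-0.61  0.74  0.4 ] tq [ 0.01  0.08 -0.01] op 0.398 ff 0.0
grip t5.3 [ 0.58   -0.0937  0.1913] f [ 0.64 -0.35  0.87] tq [0.1  0.18 0.05] op 0.115 ff 4.0
```

Run:
```python
from h import *
o=bot.get_obs(); q=np.array(o["tool_pos"]); f0=np.array([-0.61,.74,.4])
bot.command_gripper(0,force=20); bot.dwell(.2); rep("grip20",f0)
d=W(R1,0,1,0)-W(R1,0,0,0)
y=p[8]
for y1,g in((-.055,5),(-.04,5),(-.028,5),(-.018,5),(-.004,5)):
    hit=bot.line_to(q+d*(y1-p[8]),feed=.04,guard=g); o=rep(f"{y1} {hit}",f0)
    if hit: break
```

```text
grip20 t5.7 [ 0.58   -0.0937  0.1912] f [-0.19 -0.33  0.85] tq [0.08 0.37 0.  ] op 0.113 ff 20.0
-0.055 False t6.3 [ 0.5809 -0.0762  0.1913] f [1.57 1.31 0.96] tq [ 0.67  0.17 -0.  ] op 0.110 ff 20.0
-0.04 False t6.8 [ 0.5815 -0.0614  0.1912] f [0.84 1.58 1.48] tq [ 0.75  0.29 -0.01] op 0.112 ff 20.0
-0.028 True t7.0 [ 0.5815 -0.0589  0.1912] f [-1.06  3.25  4.64] tq [ 1.37  0.37 -0.06] op 0.113 ff 20.0
```

Run:
```python
from h import *
import cv2
f0=np.array([-0.61,.74,.4])
for i in range(4): bot.dwell(.1); rep("rest",f0)
s=bot.snapshot("side");im=s["image"][:,:,::-1]
t=bot.snapshot("top");tm=t["image"][:,:,::-1]
cv2.imwrite("pics/g1.png",np.hstack([cv2.resize(im[220:440,270:420],(400,587)),cv2.resize(tm[200:290,340:400],(391,587))]))
```

```text
rest t7.1 [ 0.5815 -0.059   0.1912] f [-0.85  4.3   6.  ] tq [ 1.72  0.43 -0.05] op 0.114 ff 20.0
rest t7.2 [ 0.5815 -0.059   0.1912] f [-0.23  3.57  5.81] tq [1.8  0.47 0.07] op 0.115 ff 20.0
rest t7.3 [ 0.5815 -0.059   0.1912] f [-0.2   3.24  5.5 ] tq [1.82 0.48 0.01] op 0.117 ff 20.0
rest t7.4 [ 0.5815 -0.059   0.1912] f [0.1  4.32 5.11] tq [1.87 0.46 0.  ] op 0.110 ff 20.0
```

View pics/g1.png

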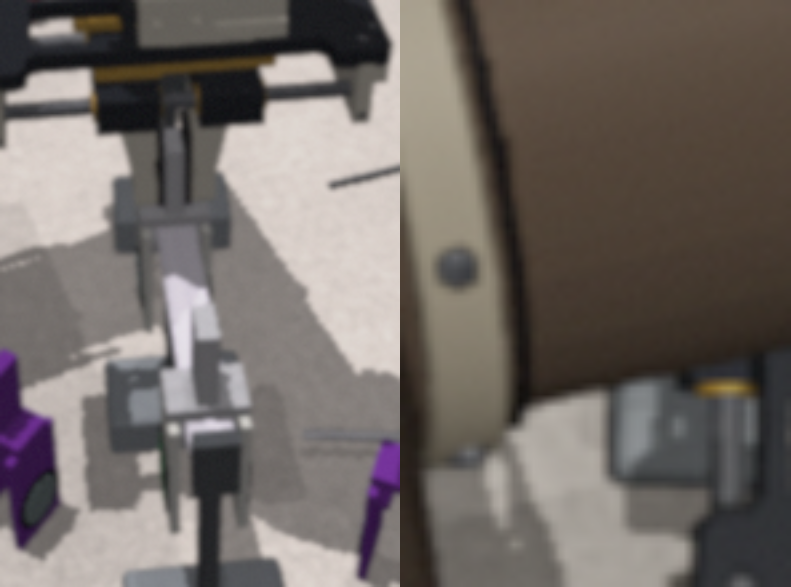

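The side view shows the carrier held squarely in the jaws on the head, clear of the stop, and nothing visibly touching the gripper. There is still a small steady force, so I'll find its cause with tiny probe moves.

Run:
```python
from h import *
f0=np.array([-0.61,.74,.4])
def avg(s):
    A=[];T=[]
    for i in range(6): bot.dwell(.03); o=bot.get_obs();A.append(o["wrist_force"]);T.append(o["wrist_torque"])
    print(s,"t%.1f"%o["time_s"],np.round(o["tool_pos"],4),np.round(np.mean(A,0)-f0,2),np.round(np.mean(T,0),2),flush=True)
q=np.array(bot.get_obs()["tool_pos"])
avg("0")
for n,d in(("z+.4",(0,0,.0004)),("z+.8",(0,0,.0008)),("z+1.2",(0,0,.0012)),("z+1.2,y-1.5",(0,-.0015,.0012))):
    bot.line_to(q+d,feed=.02); avg(n)
```

```text
0 t7.7 [ 0.5815 -0.059   0.1912] [-0.31  4.22  5.01] [1.84 0.48 0.01]
z+.4 t8.2 [ 0.5812 -0.0592  0.1913] [ 0.27  0.28 -1.46] [ 0.34  0.25 -0.  ]
z+.8 t8.6 [ 0.5815 -0.0591  0.192 ] [ 0.73 -0.75 -3.02] [ 0.01  0.08 -0.  ]
z+1.2 t9.1 [ 0.5815 -0.059   0.1925] [ 0.56 -0.69 -2.45] [ 0.05  0.09 -0.  ]
z+1.2,y-1.5 t9.5 [ 0.5815 -0.0605  0.1925] [ 0.4  -0.84 -2.8 ] [ 0.02  0.06 -0.01]
```

The arm was pressing slightly downwards. Lifted about 1 mm, the carrier hangs free with a weight of about 2.5 N. I'll slide it to the stop like that, under a guard.

Run:
```python
from h import *
o=bot.get_obs();q=np.array(o["tool_pos"]); q[2]=.1921; fr=np.array(o["wrist_force"])
d=W(R1,0,1,0)-W(R1,0,0,0); y0=(q-R1[:3])@d
print("y0",y0)
for y1 in(-.028,-.019,-.004):
    hit=bot.line_to(q+d*(y1-y0),feed=.04 if y1<-.01 else .02,guard=4); o=rep(f"{y1} {hit}",fr)
    print("rail y",(np.array(o["tool_pos"])-R1[:3])@d)
    if hit: break
```

```text
y0 -0.03848120570914364
-0.028 False t9.9 [ 0.582  -0.0496  0.1921] f [-0.08  0.07 -0.38] tq [0.04 0.08 0.01] op 0.112 ff 20.0
rail y -0.02761046029333698
-0.019 False t10.3 [ 0.5824 -0.0408  0.1921] f [-0.25 -0.4  -0.32] tq [-0.04  0.09 -0.04] op 0.112 ff 20.0
rail y -0.018731579932865408
-0.004 True t10.8 [ 0.5822 -0.0329  0.1916] f [0.81 0.05 1.33] tq [-0.41 -0.07 -0.02] op 0.109 ff 20.0
rail y -0.010917094111455338
```

It touched the stop at about −11 mm by my estimate (true −12), so the fit is good. Next it backs off slightly, lifts over, and gets set down on rail2.

Run:
```python
from h import *
d=W(R1,0,1,0)-W(R1,0,0,0)
q=np.array(bot.get_obs()["tool_pos"]); q[2]=.1925
bot.line_to(q-d*.003,feed=.03); rep("back")
up=q-d*.003; up[2]=.29
print(bot.line_to(up,feed=.1,guard=8)); bot.dwell(.1); o=rep("up")
t=W(R2,0,.020,0); t[2]=.29
bot.line_to(t,feed=.08,rot=rot(R2[3],-1)); bot.dwell(.2); rep("over")
t[2]=.205; print(bot.line_to(t,feed=.06,guard=4)); bot.dwell(.15); o=rep("near"); f=np.array(o["wrist_force"])
t[2]=.187; print(bot.line_to(t,feed=.008,guard=2.5)); rep("touch",f); bot.dwell(.15); rep("rest",f)
```

```text
back t11.0 [ 0.582  -0.036   0.1923] f [ 0.04 -0.19 -2.37] tq [-0.02  0.06  0.01] op 0.117 ff 20.0
False
up t12.3 [ 0.5818 -0.0359  0.2891] f [-0.25  0.21 -2.39] tq [0.06 0.07 0.08] op 0.111 ff 20.0
over t14.1 [0.6028 0.0802 0.2901] f [ 0.79 -0.47 -1.89] tq [0.08 0.07 0.03] op 0.114 ff 20.0
False
near t15.8 [0.6029 0.0805 0.2053] f [-0.65 -0.38 -1.69] tq [0.   0.05 0.04] op 0.113 ff 20.0
True
touch t17.1 [0.6028 0.0805 0.1954] f [-1.13  0.37  7.3 ] tq [0.16 0.26 0.  ] op 0.111 ff 20.0
rest t17.2 [0.6028 0.0805 0.1954] f [0.49 1.29 8.11] tq [0.2  0.38 0.04] op 0.112 ff 20.0
```

Run:
```python
from h import *
d=W(R2,0,1,0)-W(R2,0,0,0)
t=W(R2,0,.020,0); t[2]=.1962
bot.line_to(t,feed=.01); bot.dwell(.15); f=np.array(rep("lift")["wrist_force"])
for y in(.035,.05,.065,.08,.100):
    t=W(R2,0,y,0); t[2]=.1962
    hit=bot.line_to(t,feed=.04,guard=4); o=rep(f"{y} {hit}",f)
    if hit: break
```

```text
lift t17.7 [0.6026 0.0804 0.1958] f [ 0.08 -0.16 -1.79] tq [ 0.11  0.11 -0.04] op 0.116 ff 20.0
0.035 False t18.3 [0.6041 0.0957 0.1961] f [-0.21  0.06 -0.44] tq [0.   0.08 0.01] op 0.114 ff 20.0
0.05 False t18.8 [0.6054 0.1106 0.1961] f [-0.14  0.97 -0.58] tq [-0.04  0.08  0.02] op 0.114 ff 20.0
0.065 False t19.3 [0.6068 0.1255 0.1961] f [0.17 0.16 0.07] tq [-0.02  0.11  0.04] op 0.111 ff 20.0
0.08 False t19.8 [0.6082 0.1405 0.1961] f [-0.   -0.61 -0.65] tq [ 0.02  0.08 -0.02] op 0.108 ff 20.0
0.1 False t20.5 [0.6099 0.1603 0.1961] f [ 0.65  0.08 -0.12] tq [0.04 0.11 0.02] op 0.114 ff 20.0
```

Run:
```python
from h import *
def fz():
    A=[]
    for i in range(5): bot.dwell(.02);A.append(bot.get_obs()["wrist_force"])
    return np.mean(A,0)
def T(y,z): t=W(R2,0,y,0); t[2]=z; return t
f=fz(); y=.100; z=.1961
hit=bot.line_to(T(y,.193),feed=.004,guard=1.5); z=bot.get_obs()["tool_pos"][2]; print("touch",hit,z,np.round(fz()-f,1),flush=True)
z0=z; dropped=False
while y<.134 and not dropped:
    y+=.0015; g=bot.line_to(T(y,z),feed=.01,guard=8); e=fz()-f
    print("y%.4f z%.4f"%(y,z),np.round(e,1),g,flush=True)
    if abs(e[1])>8 or abs(e[0])>8 or e[2]>10: print("stop");break
    if e[2]<.8:
        hit=bot.line_to(T(y,z-.007),feed=.006,guard=2); zn=bot.get_obs()["tool_pos"][2]; e=fz()-f
        print("  lower",hit,"%.4f"%zn,np.round(e,1),flush=True)
        if z0-zn>.003: dropped=True
        z=zn
    elif e[2]>4: z+=(e[2]-2)/15000
rep("end",f)
```

```text
touch True 0.19533862947082817 [-1.1  0.9  7.9]
y0.1015 z0.1953 [-1.3 -1.1  4.8] False
y0.1030 z0.1955 [-0.6 -1.1  3.2] False
y0.1045 z0.1955 [-0.4 -0.3  2.3] False
y0.1060 z0.1955 [-0.2  0.5  1.1] False
y0.1075 z0.1955 [-0.5  0.8  0.2] False
  lower True 0.1952 [-0.8  0.8  8. ]
y0.1090 z0.1952 [-0.9 -1.   5.1] False
y0.1105 z0.1954 [-0.9 -0.3  3. ] False
y0.1120 z0.1954 [-0.7  0.4 -0.3] False
  lower True 0.1904 [-1.2  1.1  8.3]
end t25.6 [0.611  0.1721 0.1904] f [-0.28  0.58  8.35] tq [ 0.12  0.23 -0.02] op 0.114 ff 20.0
```

It dropped 5.0 mm at rail2 y ≈ 112 mm, matching the notch depth. Next I'll unload, release, retreat and take a look.

Run:
```python
from h import *
import cv2
q=np.array(bot.get_obs()["tool_pos"]); 
bot.line_to(q+[0,0,.0004],feed=.01); bot.dwell(.1); rep("unload")
bot.command_gripper(.4); bot.dwell(.1); rep("open")
print(bot.line_to(q+[0,0,.12],feed=.1,guard=6)); rep("up")
bot.movep(np.array([.42,-.35,.35]),rot(0,-1)); bot.dwell(.3); rep("away")
t=bot.snapshot("top")["image"][:,:,::-1]; s=bot.snapshot("side")["image"][:,:,::-1]
cv2.imwrite("pics/end.png",np.vstack([cv2.resize(t[195:275,180:500],(800,200),interpolation=cv2.INTER_CUBIC),cv2.resize(s[160:310,230:430],(533,400),interpolation=cv2.INTER_CUBIC).copy() if 0 else cv2.copyMakeBorder(cv2.resize(s[160:310,230:430],(533,400),interpolation=cv2.INTER_CUBIC),0,0,0,267,0)]))
```

```text
unload t26.0 [0.6109 0.172  0.1905] f [-0.23  0.13  0.08] tq [0.2  0.26 0.05] op 0.111 ff 20.0
open t26.8 [0.611  0.1721 0.1908] f [-0.22 -0.04 -0.23] tq [0.09 0.02 0.01] op 0.401 ff 0.0
False
up t28.1 [0.6108 0.172  0.3095] f [ 0.05 -0.53  0.05] tq [ 0.02  0.06 -0.  ] op 0.399 ff 0.0
away t30.4 [ 0.4203 -0.3497  0.3499] f [-0.05 -0.03 -0.28] tq [ 0.08  0.11 -0.01] op 0.399 ff 0.0
```

View pics/end.png

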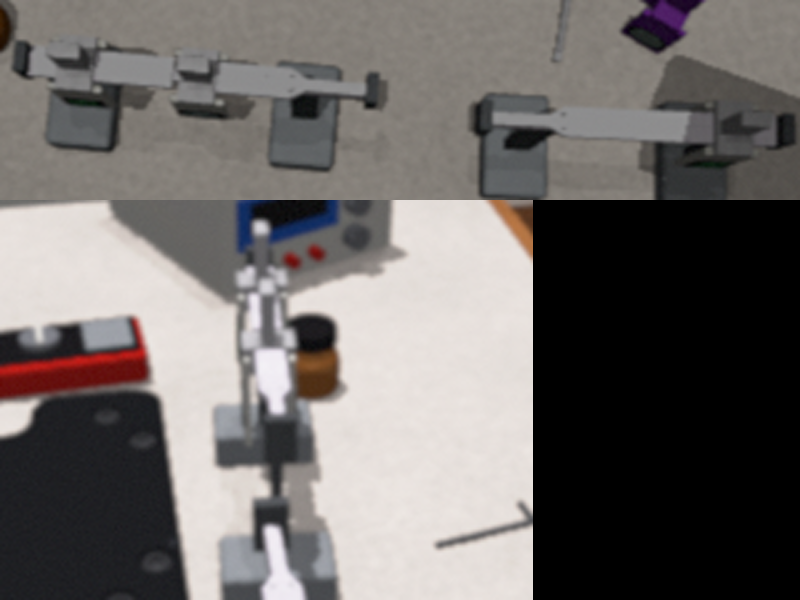

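The carrier sits level in the notch on rail2 (crop pixel (198,75)). The queued and finished carriers have not moved, and the gripper is clear, so I'm handing in.

```bash
python3 -c "
from workcell import bot
print(bot.close_job())"
```

```text
the job is handed in; nothing more can be done
None
```

The lens carrier is in rail2's notch and released: it dropped the full 5 mm, wrist force stayed below about 10 N at every reading I took, the other carriers look unmoved, and the job was handed in after about 31 s of the 67 s allowed.

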